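Unscrew the test plug from the brass valve

ROBOT

A 6-joint arm with a two-finger parallel gripper is mounted at the origin on the work surface. World frame = base frame: x ahead of the robot, y to its left, z up, the work surface at z = 0. Lengths are in m, angles in rad, forces in N, time in s.
With the tool pointing down it reaches from about 0.35 to 0.975 m from the base axis. Payload 4.9 kg.
Tool frame: the origin (TCP) lies at the very end of the fingers, on their centre line; the grasp point (between the pads) lies 19 mm behind it; z points along the fingers, x is the direction in which the jaws open and shut, and the axes are right-handed (so a half turn about z gives the same grasp; the last joint's range is limited). The gripper opens to 85 mm and grips with 20 to 120 N. Pads are 22 mm wide; open, the fingers measure 114 mm over their backs; the gripper's body (76 mm by 85 mm) begins 54 mm behind the grasp point. The pads swing forward as they close: fully open they stand 13 mm farther back than shut.
Start: joints at [-1.369, 0.053, 1.613, -0, 1.476, -0.119], TCP at [0.197, -0.593, 0.231] pointing down, gripper open.
Joint ranges: [-3.01, 3.01], [-1.01, 2.22], [0.06, 2.58], [-1.02, 4.17], [0.09, 2.62], [-3.14, 3.14]. Speed limits (rad/s): [2.57, 2.57, 3.14, 3.14, 3.14, 3.14].

INTERFACE

Orientations are given as a unit quaternion [w, x, y, z].
In Python, from plant import manip, imaging gives the robot as it stands.
- The arm moves only by the shell command python3 -m pendant 'ROWS'. ROWS is JSON, a list that holds one entry, the list of rows, each a list of 7 numbers: the turn, a rotation vector about the world's x, y, z in units of pi rad (1.0 is pi rad), then the shift along the world's x, y, z in units of 250 mm (1.0 is 250 mm), then the opening, from 0 (shut) to 1 (fully open). In form: [[[ax, ay, az, tx, ty, tz, claw], ...]]. A call has 1 to 20 rows; each row shifts and turns the commanded pose from where the row before left it; what a row does not reach is not made up. A row lasts 1/8 s, in which the tool goes at most 62.5 mm and 10.7 degrees, less where a joint would pass 70% of its speed; a pose out of reach is approached as far as the arm can. A call with a number of a shift or a turn outside -1 to 1 is refused whole. A call with a gripper value outside its range is refused whole. The fingers move at their own pace and stop on an object; the grip force is fixed at half the most. Time passes only in rows, so rows that do not move let the fingers close. It gives the time, the measured TCP pose, the force and the opening at its end, in the units of the state.
- manip.state(): the state, without advancing time (a new reading comes with each control period).
- imaging.grab_frame(name): name is "scene" or "top" or "wrist"; returns a dict with "frame" (400x640x3 uint8, blue, green, red), "mtx" (3x3 intrinsics, pixels), "world_to_cam" (4x4, takes a point from world to camera coordinates). Camera axes: x right, y down, z forward; pixel columns grow to the right and rows downward; lengths in m; the calibration is good to about 2 mm. The wrist camera is an equidistant fisheye: a pixel r from the principal point sees the ray r / f radians off the axis. A picture is of the moment at which its call begins. There is no depth.
- manip.job_done(): hands the job in, once; it reports no verdict.
The state is a dict: "time": time; "joint_pos": joint angles; "joint_vel": joint speeds; "joint_efforts": joint torques, N m; "tool_pos": TCP position; "tool_rot": TCP orientation; "contact_force": force on the tool from outside, world axes, zero at the start; "ft_torque": the same for the moment, N m; "gripper_width": opening from 0.0 (shut) to 1.0 (fully open).
Only numpy, scipy, OpenCV 4.12 (cv2) and the standard library are available. Lean on these libraries where they do the work, as an engineer would, in place of code of your own. Each camera call takes 0.05 s, during which the arm holds its last target. There are 200 camera calls.

TASK

The larger of the two brass valves has passed its leak test. Unscrew the T-handled test plug from its sideways-facing port, draw it straight out, and lay it in the empty steel tray, lowering it in rather than dropping it. Leave the handle of the smaller valve as it is.

Things in the scene. Friction and masses are not known exactly. Their poses are not given: they have to be found in the camera images.
- plug_hub (a point): Hub (dia 18 mm) of T-handled plug (160 g) in larger valve, 55 mm out from its port. Crossbar: 8 mm rod, at each end, 40 mm from hub, a revolving knob (dia 18, 16 long along plug axis); upper knob leans 30 deg from upright, away from robot. Stem dia 12; collar dia 30, 45-53 mm from hub; shank dia 18 ends at 99. z: hub to upper knob; y: hub to shank. Pinch upper knob along y; bar pivots on it.
- port (a point): Centre of larger valve's port mouth, 90 mm up, facing robot's right; y points level into port; x, z as plug's when seated. Fixed brass body dia 58, 117 mm tall; port tube dia 48. Greased coarse right-hand thread, 1 mm end play: seen from the handle, turn anticlockwise (upper knob comes towards robot); 4 mm out per 90 deg. Free past 90, stop at 100-115 (hard stop at 125), then pull straight.
- tray_in (a point): Centre of the inner floor of the empty rectangular steel tray, fixed to the bench on the robot's right: inside 202 mm along its x by 242 mm along its y, floor 4 mm thick, rim 28 mm above the bench, walls 4 mm thick.
- small_tap (a joint): Turn in rad of the similar but smaller T handle (62 mm across its knobs, axis 72 mm above the bench) of the smaller valve (brass body 40 mm in diameter), which stands nearer to or farther from the robot than the larger one. 0 as it stands, up to 1.6 anticlockwise; not to be turned.
Not all that is in view belongs to the job. What is shaped like the part that bears small_tap but red is not meant.

How it is judged:
By the outcome, as a careful person would: the job done as asked, in the order asked, and still so for the second after the job is handed in, with the robot touching nothing.
It also fails if it takes over 56 s, if anything falls off the work surface, if the arm or the gripper's body presses on something with over 40 N, if the wrist force passes 120 N, or if a joint passes its speed limit or range.

## Working session

There is one attempt and no reset: what is moved stays moved. The work goes in short steps, Python scripts to look and compute and a shell command to move; the robot and the scene stay as the last step left them, time stands still between calls to the robot, and variables do not carry over. Pictures are saved under pics/ and viewed, about 8 in all and at most 12, crops included, and the job is handed in when it is done.

```bash
mkdir -p pics; ls; python3 - <<'E'
from plant import manip, imaging
import cv2
for n in ["scene","top"]:
    f=imaging.grab_frame(n); cv2.imwrite(f"pics/{n}0.png",f["frame"]); print(n,f["mtx"].tolist(),f["world_to_cam"].round(4).tolist())
print(manip.state())
E
```

```text
pics
scene [[408.1008279010373, 0.0, 331.0088747442211], [0.0, 408.1008279010373, 193.39872634528064], [0.0, 0.0, 1.0]] [[0.3598, 0.933, -0.0044, -0.2185], [0.5648, -0.2215, -0.7949, -0.2155], [-0.7427, 0.2835, -0.6067, 1.4232], [0.0, 0.0, 0.0, 1.0]]
top [[393.32966656882957, 0.0, 316.29953038643816], [0.0, 393.32966656882957, 194.88972978115285], [0.0, 0.0, 1.0]] [[-0.0026, -1.0, -0.0061, 0.0514], [-0.9993, 0.0028, -0.0371, 0.4933], [0.0372, 0.006, -0.9993, 1.0437], [0.0, 0.0, 0.0, 1.0]]
{'time': 0.1, 'joint_pos': array([-1.36898462e+00,  5.32904082e-02,  1.61415784e+00,  1.11137373e-05,
        1.47601530e+00, -1.18986439e-01]), 'joint_vel': array([ 0.0004835 , -0.00238642, -0.00494638, -0.00093535, -0.0001088 ,
       -0.00033906]), 'joint_efforts': array([ 6.17599635e-04, -3.94908607e+01, -3.71361673e+01, -1.18907706e-04,
        3.94296556e-03,  5.03104076e-06]), 'tool_pos': array([ 0.19697433, -0.59255102,  0.23018555]), 'tool_rot': array([-6.37577872e-04,  8.10962988e-01, -5.85096708e-01, -6.84531905e-04]), 'contact_force': array([-0.28411885,  0.28347227,  0.22161968]), 'ft_torque': array([-0.02523638,  0.01983063,  0.00533469]), 'gripper_width': 1.000880061196665}
```

View pics/scene0.png

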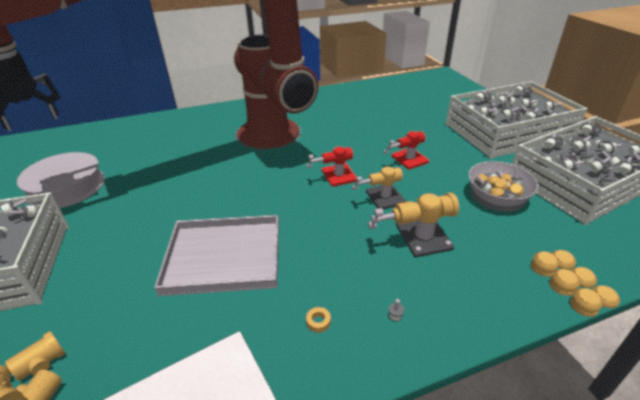

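View pics/top0.png

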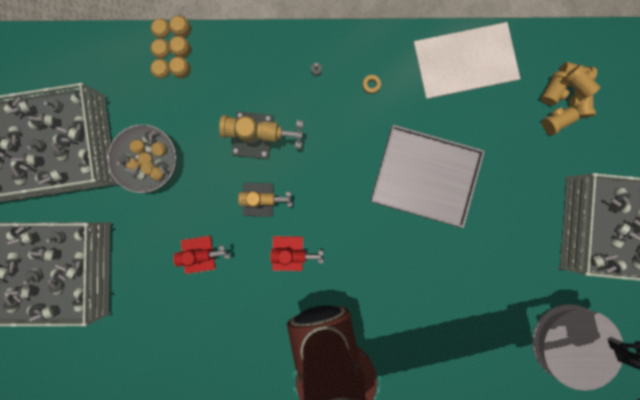

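Scene view: large brass valve near (425,215), T handle about (378,218), small valve (385,183), tray (222,252). Top view: large valve (245,128), its handle (298,134), small handle (290,200), tray (428,176). Next, enlarged crops.

```bash
python3 - <<'E'
import cv2,numpy as np
s=cv2.imread("pics/scene0.png");t=cv2.imread("pics/top0.png")
a=cv2.resize(s[180:260,360:470],None,fx=7,fy=7,interpolation=cv2.INTER_CUBIC)
b=cv2.resize(t[100:220,215:325],None,fx=7,fy=7,interpolation=cv2.INTER_CUBIC)[:600]
cv2.imwrite("pics/a.png",a);b=cv2.resize(t[105:165,215:315],None,fx=8,fy=8,interpolation=cv2.INTER_CUBIC);cv2.imwrite("pics/b.png",b)
E
```

```text
(no output)
```

View pics/a.png

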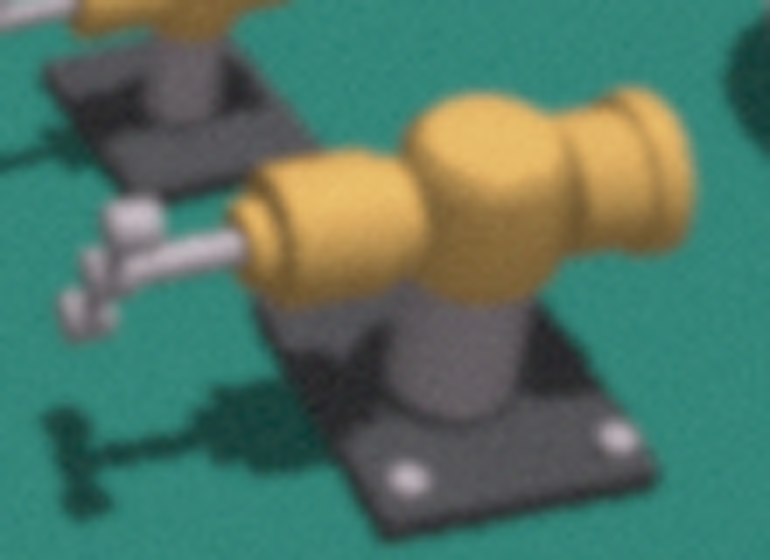

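View pics/b.png

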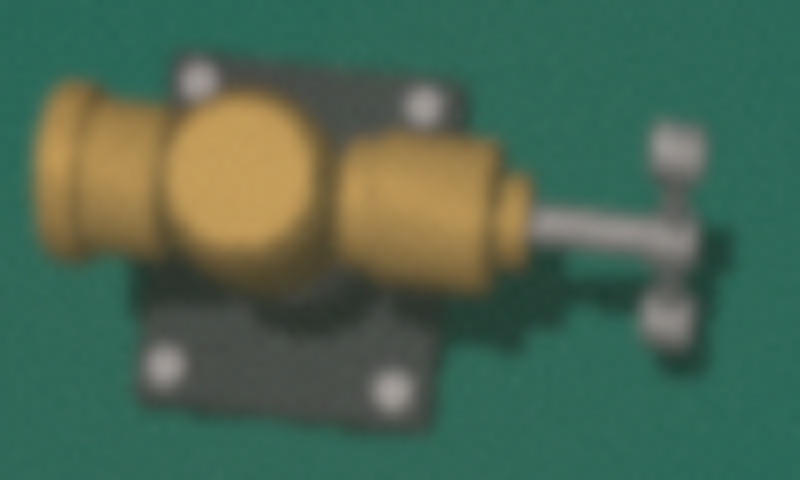

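Crops: scene upper knob ≈(379,211.4), hub (375.4,218.3), lower knob (372.4,224.6). Top: upper knob ≈(299.8,123.5), lower (298.4,144.8), hub ≈(300,134.4), and the base-plate edges give the plug's yaw as ≈6.5°. Next, fit hub x, y and yaw.

```bash
cat > h.py <<'E'
import numpy as np, cv2
from scipy.optimize import least_squares
from scipy.spatial.transform import Rotation as R
from plant import manip, imaging
C={"scene":(np.array([[408.1008,0,331.0089],[0,408.1008,193.3987],[0,0,1]]),np.array([[0.3598,0.933,-0.0044,-0.2185],[0.5648,-0.2215,-0.7949,-0.2155],[-0.7427,0.2835,-0.6067,1.4232]])),
"top":(np.array([[393.3297,0,316.2995],[0,393.3297,194.8897],[0,0,1]]),np.array([[-0.0026,-1.0,-0.0061,0.0514],[-0.9993,0.0028,-0.0371,0.4933],[0.0372,0.006,-0.9993,1.0437]]))}
def proj(c,p):
    K,T=C[c]; q=K@(T@np.r_[p,1]); return q[:2]/q[2]
def onz(c,uv,z):
    return least_squares(lambda a:proj(c,[a[0],a[1],z])-uv,[.5,0]).x
E
python3 - <<'E'
from h import *
obs=[("top",1,(299.75,123.5)),("top",-1,(298.4,144.75)),("scene",1,(379,211.4)),("scene",-1,(372.4,224.6)),("scene",0,(375.4,218.3)),("top",0,(299.8,134.4))]
def f(p,full=False):
    x,y,w,z=p; n=np.array([np.cos(w),-np.sin(w),0]) # plug x-ish (away), y into port=(sin w,cos w)
    k=.04*(np.sin(np.pi/6)*n+np.array([0,0,np.cos(np.pi/6)]))
    return np.r_[np.concatenate([proj(c,np.array([x,y,z])+s*k)-uv for c,s,uv in obs]),(z-.09)/.001,(w-np.radians(6.5))/.03]
r=least_squares(f,[.6,0,.11,.09]);print(r.x,np.degrees(r.x[2]));print(r.fun.round(1))
b=[onz("top",np.array(q)/8+[215,105],.008) for q in [(198,80),(423,105),(392,392),(165,365)]];print("bolts",b)
d=b[1]-b[0]+b[2]-b[3];print("yaw",np.degrees(np.arctan2(-d[0],-d[1])))
t=[onz("top",q,.028) for q in [(397,127),(483,151),(464,226),(373,200)]];print("tray",t,np.mean(t,0))
t=[onz("scene",q,.028) for q in [(182,219),(278,217),(278,281),(162,284)]];print("tray scene",t,np.mean(t,0))
E
```

```text
[0.64215846 0.09277126 0.12519665 0.08966981] 7.173239640608871
[-0.7 -0.5  0.1 -0.5 -0.1  0.3 -1.2 -0.8 -0.5 -0.3 -1.  -0.4 -0.3  0.4]
bolts [array([0.71026127, 0.25651439]), array([0.7014379 , 0.18038333]), array([0.60408458, 0.19063437]), array([0.61348619, 0.26719584])]
yaw 6.806472672415322
tray [array([ 0.67173182, -0.16384044]), array([ 0.60719469, -0.38941334]), array([ 0.41022143, -0.33622638]), array([ 0.47889906, -0.09891972])] [ 0.54201175 -0.24709997]
tray scene [array([ 0.40818416, -0.31933685]), array([ 0.48770159, -0.09533509]), array([ 0.68683626, -0.1494047 ]), array([ 0.60692952, -0.37645756])] [ 0.54741288 -0.23513355]
```

```bash
python3 -m pendant '[[[0,0,-0.007,0.093,0.137,0.012,1],[0,0,-0.007,0.093,0.137,0.012,1],[0,0,-0.007,0.093,0.137,0.012,1],[0,0,-0.007,0.093,0.137,0.012,1],[0,0,-0.007,0.093,0.137,0.012,1],[0,0,-0.007,0.093,0.137,0.012,1],[0,0,-0.007,0.093,0.137,0.012,1],[0,0,-0.007,0.093,0.137,0,1],[0,0,-0.007,0.093,0.137,0,1],[0,0,-0.007,0.093,0.137,0,0.6],[0,0,-0.007,0.093,0.137,0,0.6],[0,0,-0.007,0.093,0.137,0,0.6],[0,0,-0.007,0.093,0.137,0,0.6],[0,0,-0.007,0.093,0.137,0,0.6],[0,0,-0.007,0.093,0.137,0,0.6],[0,0,-0.007,0.093,0.137,0,0.6],[0,0,-0.007,0.093,0.137,0,0.6],[0,0,-0.007,0.093,0.137,0,0.6],[0,0,-0.007,0.093,0.137,0,0.6],[0,0,-0.007,0.093,0.137,0,0.6]]]'
python3 - <<'E'
from h import *
s=manip.state();print(s["joint_pos"]);print(R.from_quat(np.roll(s["tool_rot"],-1)).as_matrix().round(4))
f=imaging.grab_frame("wrist");np.savez("w1",**{k:f[k] for k in("mtx","world_to_cam")});print(f["mtx"],f["world_to_cam"].round(3))
cv2.imwrite("pics/w1.png",f["frame"])
E
```

```text
time: 2.6
tool_pos: [0.6624, 0.0931, 0.2515]
tool_rot: [-0.0, -0.664, 0.748, 0.0]
contact_force: [-0.2, -0.4, -0.4]
gripper_width: 0.599
[ 2.85372096e-02  1.44431828e-01  1.48109640e+00 -1.30165122e-04
  1.51714361e+00  1.71901705e+00]
[[-1.194e-01 -9.928e-01 -1.100e-03]
 [-9.928e-01  1.194e-01 -2.000e-04]
 [ 3.000e-04  1.000e-03 -1.000e+00]]
[[309.70691629   0.         315.32185575]
 [  0.         309.70691629 196.33971812]
 [  0.           0.           1.        ]] [[-0.119 -0.993  0.001  0.17 ]
 [-0.947  0.114  0.301  0.57 ]
 [-0.299  0.035 -0.954  0.594]
 [ 0.     0.     0.     1.   ]]
```

View pics/w1.png

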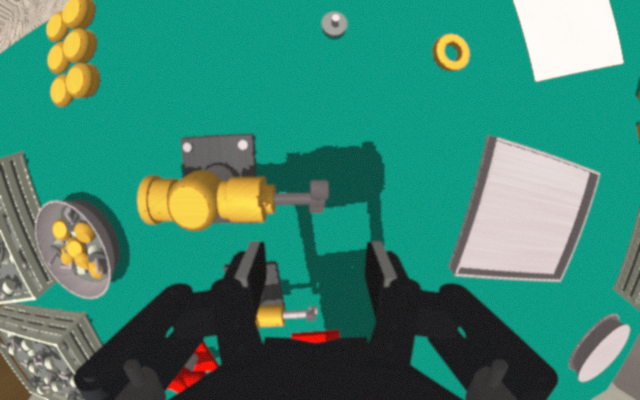

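The wrist picture shows the big valve's handle at ≈(318,196), between and ahead of the fingers (tips ≈(258,245), (375,245)). I'll compare it with the model's prediction in an enlarged crop.

```bash
python3 - <<'E'
from h import *
w=np.load("w1.npz");K=w["mtx"];T=w["world_to_cam"]
def pw(p):
    q=(T@np.r_[p,1])[:3]; r=np.hypot(*q[:2]); th=np.arctan2(r,q[2]); return K[:2,2]+K[0,0]*th*q[:2]/r
a=np.radians(7);u=np.array([np.cos(a),-np.sin(a),0]);y=np.array([np.sin(a),np.cos(a),0]);h=np.array([.642,.0928,.09])
im=cv2.resize(cv2.imread("pics/w1.png")[165:225,250:350],None,fx=8,fy=8,interpolation=cv2.INTER_CUBIC)
for p in [h,h+.02*u+[0,0,.0346],h-.02*u-[0,0,.0346],h+.055*y]:
    z=pw(p);print(z); cv2.circle(im,tuple(int(v) for v in (z-[250,165])*8),4,(255,0,255),-1)
cv2.imwrite("pics/w1c.png",im)
E
```

```text
[317.17292771 196.41325321]
[317.5428265  186.85263032]
[316.8826463  203.89477373]
[264.32610557 196.2927754 ]
```

View pics/w1c.png

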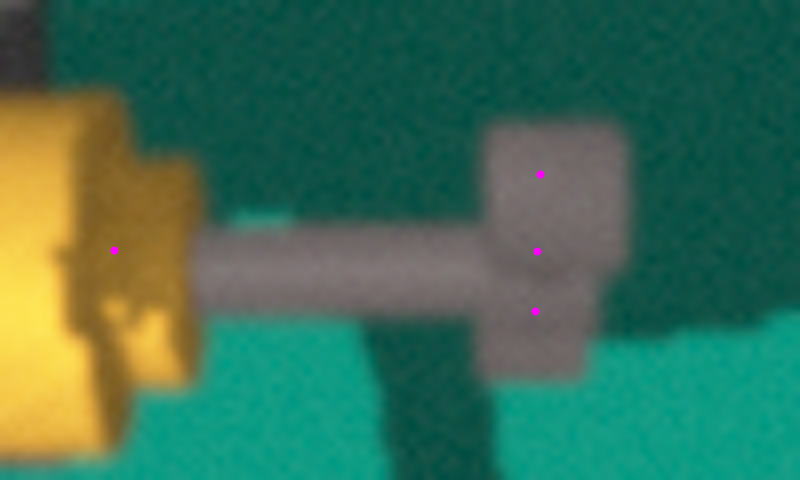

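```bash
python3 -m pendant '[[[0,0,0,-0.005,-0.009,-0.07,0.6],[0,0,0,-0.005,-0.009,-0.07,0.6],[0,0,0,0,0,-0.07,0.6],[0,0,0,0,0,-0.07,0.6],[0,0,0,0,0,-0.07,0.6],[0,0,0,0,0,-0.07,0.6],[0,0,0,0,0,-0.07,0.6],[0,0,0,0,0,-0.066,0.6],[0,0,0,0,0,0,0.4],[0,0,0,0,0,0,0.3],[0,0,0,0,0,0,0.3]]]'
python3 - <<'E'
from h import *
f=imaging.grab_frame("wrist");cv2.imwrite("pics/w2.png",cv2.resize(f["frame"][170:310,220:420],None,fx=4,fy=4,interpolation=cv2.INTER_CUBIC))
E
```

```text
time: 4.03
tool_pos: [0.6604, 0.0875, 0.1146]
tool_rot: [0.001, -0.664, 0.748, -0.001]
contact_force: [0.3, 0.2, -0.9]
gripper_width: 0.301
```

View pics/w2.png

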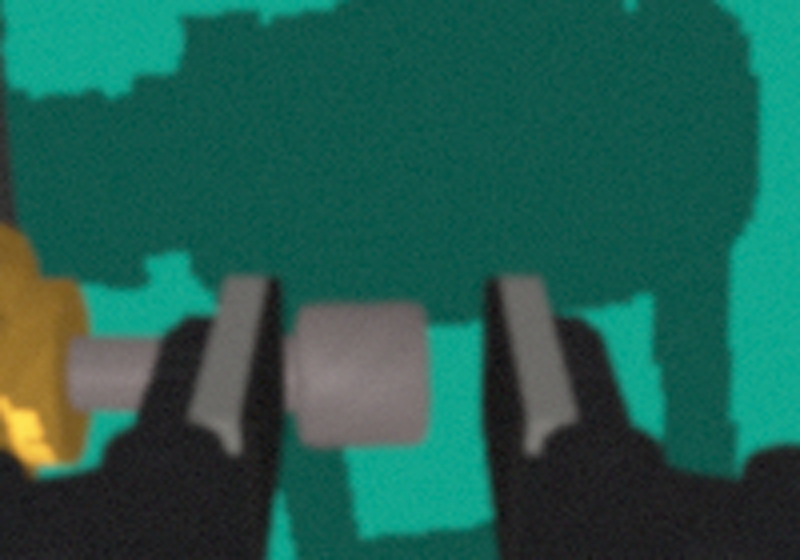

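Knob centred at ≈(363,375) in the crop, the finger gap at ≈382, so the fingers must move about 2.3 mm towards the port. Correct that and close.

```bash
python3 -m pendant '[[[0,0,0,0,0.009,-0.008,0.3],[0,0,0,0,0,0,0.3],[0,0,0,0,0,0,0.22],[0,0,0,0,0,0,0.18],[0,0,0,0,0,0,0],[0,0,0,0,0,0,0],[0,0,0,0,0,0,0]]]'; python3 -c "
from h import *
s=manip.state();print(s['contact_force'],s['ft_torque'],s['gripper_width'])"
```

```text
time: 4.95
tool_pos: [0.6598, 0.0897, 0.1115]
tool_rot: [0.0, -0.664, 0.748, -0.0]
contact_force: [0.6, 0.1, 0.4]
gripper_width: 0.171
[0.63533554 0.07489569 0.44659493] [ 0.19194585 -0.11245694 -0.13057248] 0.17064987356131406
```

```bash
python3 - <<'E'
import numpy as np
a=np.radians(6.9);u=np.array([np.cos(a),-np.sin(a),0]);o=-np.array([np.sin(a),np.cos(a),0])
t=np.arange(0,109,6);P=[(40*np.sin(np.radians(30-k))*u+[0,0,40*np.cos(np.radians(30-k))]+o*4*k/90)/250 for k in t]
for k,d in zip(t[1:],np.diff(P,axis=0)):print(k,d.round(4).tolist())
E
```

```text
6 [-0.0149, 0.0007, 0.0076]
12 [-0.0157, 0.0008, 0.006]
18 [-0.0162, 0.0009, 0.0043]
24 [-0.0165, 0.0009, 0.0026]
30 [-0.0167, 0.001, 0.0009]
36 [-0.0167, 0.001, -0.0009]
42 [-0.0165, 0.0009, -0.0026]
48 [-0.0162, 0.0009, -0.0043]
54 [-0.0157, 0.0008, -0.006]
60 [-0.0149, 0.0007, -0.0076]
66 [-0.0141, 0.0006, -0.0091]
72 [-0.013, 0.0005, -0.0105]
78 [-0.0119, 0.0004, -0.0118]
84 [-0.0106, 0.0002, -0.013]
90 [-0.0092, 0.0, -0.014]
96 [-0.0077, -0.0001, -0.0149]
102 [-0.0061, -0.0003, -0.0156]
108 [-0.0044, -0.0005, -0.0162]
```

```bash
python3 -m pendant '[[[0,0,0,-0.0149,0.0007,0.0076,0],[0,0,0,-0.0157,0.0008,0.006,0],[0,0,0,-0.0162,0.0009,0.0043,0],[0,0,0,-0.0165,0.0009,0.0026,0],[0,0,0,-0.0167,0.001,0.0009,0],[0,0,0,0,0,0,0]]]'; python3 -c "
from h import *
s=manip.state();print(s['tool_pos'],s['contact_force'],s['ft_torque'],s['gripper_width'])"
```

```text
time: 5.7
tool_pos: [0.6392, 0.0907, 0.1167]
tool_rot: [-0.0, -0.664, 0.748, 0.0]
contact_force: [0.1, -1.2, 3.2]
gripper_width: 0.168
[0.63921221 0.09073774 0.11671905] [ 0.14060549 -1.17926416  3.20730986] [ 0.13953778 -0.02545179 -0.02708482] 0.16765185028744156
```

```bash
python3 -m pendant '[[[0,0,0,-0.0167,0.001,-0.0009,0],[0,0,0,-0.0165,0.0009,-0.0026,0],[0,0,0,-0.0162,0.0009,-0.0043,0],[0,0,0,-0.0157,0.0008,-0.006,0],[0,0,0,-0.0149,0.0007,-0.0076,0],[0,0,0,-0.0141,0.0006,-0.0091,0],[0,0,0,0,0,0,0]]]'; python3 - <<'E'
from h import *
s=manip.state();print(s['tool_pos'],s['contact_force'],s['ft_torque'],s['gripper_width'])
f=imaging.grab_frame("wrist");cv2.imwrite("pics/w3.png",cv2.resize(f["frame"][120:320,200:440],None,fx=3,fy=3,interpolation=cv2.INTER_CUBIC))
E
```

```text
time: 6.58
tool_pos: [0.6154, 0.0919, 0.1084]
tool_rot: [-0.001, -0.664, 0.748, 0.0]
contact_force: [-1.2, 0.2, 1.8]
gripper_width: 0.17
[0.61535164 0.09193454 0.1083703 ] [-1.19637032  0.2212549   1.83097728] [0.13665603 0.10804156 0.00565571] 0.17018202312267586
```

View pics/w3.png

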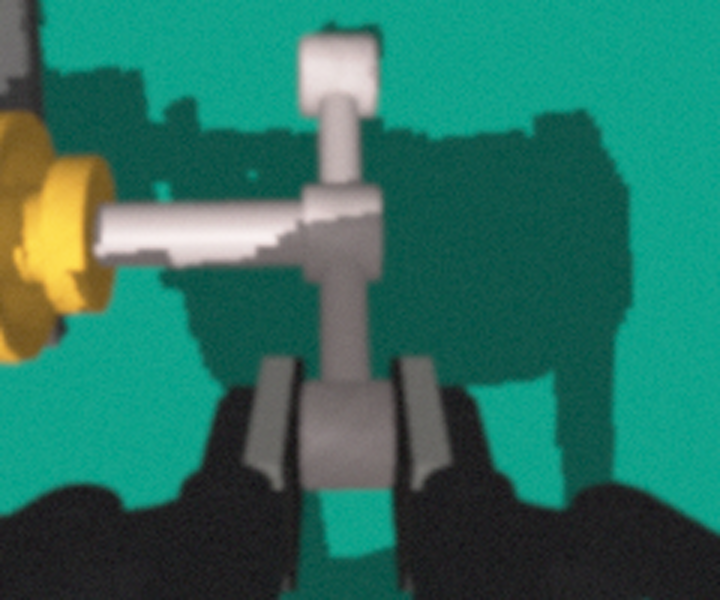

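The handle is turning, with the knob held squarely between the pads. On to about 108°.

```bash
python3 -m pendant '[[[0,0,0,-0.013,0.0005,-0.0105,0],[0,0,0,-0.0119,0.0004,-0.0118,0],[0,0,0,-0.0106,0.0002,-0.013,0],[0,0,0,-0.0092,0,-0.014,0],[0,0,0,-0.0077,-0.0001,-0.0149,0],[0,0,0,-0.0061,-0.0003,-0.0156,0],[0,0,0,-0.0044,-0.0005,-0.0162,0],[0,0,0,0,0,0,0]]]'; python3 -c "
from h import *
s=manip.state();print(s['tool_pos'],s['contact_force'],s['ft_torque'],s['gripper_width'])"
```

```text
time: 7.62
tool_pos: [0.6, 0.0919, 0.0845]
tool_rot: [-0.0, -0.664, 0.748, 0.0]
contact_force: [0.8, 0.1, -0.8]
gripper_width: 0.171
[0.60003304 0.09193232 0.08445989] [ 0.79061778  0.14885231 -0.77426586] [-0.00475643 -0.03907741 -0.07359885] 0.17054263088831895
```

```bash
python3 -m pendant '[[[0,0,0,-0.0024,-0.02,0,0],[0,0,0,-0.0024,-0.02,0,0],[0,0,0,0,0,0,0]]]'; python3 -c "
from h import *
s=manip.state();print(s['tool_pos'],s['contact_force'],s['ft_torque'],s['gripper_width'])"
```

```text
time: 8.0
tool_pos: [0.5991, 0.0813, 0.0851]
tool_rot: [-0.0, -0.664, 0.748, -0.0]
contact_force: [-0.6, -0.2, 0.2]
gripper_width: 0.171
[0.59908561 0.08128068 0.0851303 ] [-0.62580128 -0.22392551  0.20886902] [-0.05771563 -0.01296174 -0.06419364] 0.17128365098659432
```

```bash
python3 -m pendant '[[[0,0,0,-0.0036,-0.03,0,0],[0,0,0,-0.0036,-0.03,0,0],[0,0,0,-0.0036,-0.03,0,0],[0,0,0,-0.0036,-0.03,0,0],[0,0,0,-0.0036,-0.03,0,0],[0,0,0,-0.0036,-0.03,0,0],[0,0,0,-0.0036,-0.03,0,0],[0,0,0,-0.0036,-0.03,0,0],[0,0,0,-0.0036,-0.03,0,0],[0,0,0,0,0,0.06,0],[0,0,0,0,0,0.06,0],[0,0,0,0,0,0.06,0],[0,0,0,0,0,0.06,0],[0,0,0,0,0,0.06,0],[0,0,0,0,0,0,0],[0,0,0,0,0,0,0]]]'; python3 - <<'E'
from h import *
s=manip.state();print(s['tool_pos'],s['contact_force'],s['ft_torque'],s['gripper_width'])
f=imaging.grab_frame("wrist")["frame"];g=imaging.grab_frame("scene")["frame"]
a=cv2.resize(f[100:340,180:480],None,fx=1.5,fy=1.5);b=cv2.resize(g[120:300,260:460],None,fx=2,fy=2)
c=np.zeros((360,850,3),np.uint8);c[:,:450]=a;c[:,450:]=b;cv2.imwrite("pics/p4.png",c[:,50:])
E
```

```text
time: 10.0
tool_pos: [0.5907, 0.0145, 0.1596]
tool_rot: [-0.0, -0.664, 0.748, 0.0]
contact_force: [0.5, 0.7, -1.4]
gripper_width: 0.168
[0.59070238 0.0145423  0.15958312] [ 0.54490916  0.66755675 -1.40613749] [-0.09588641 -0.02534175 -0.01901783] 0.16822221995797743
```

View pics/p4.png

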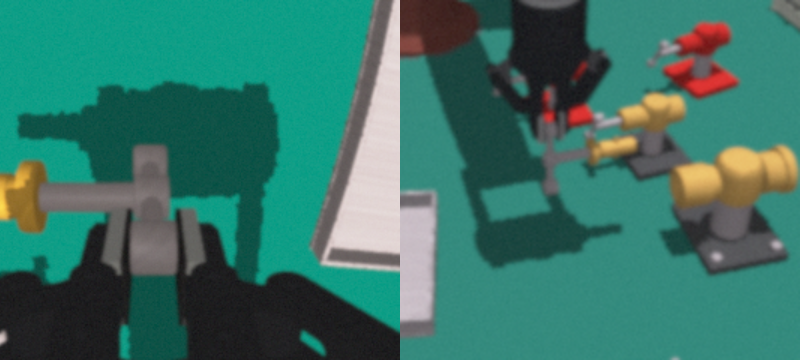

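The plug is out and hangs level below the gripped knob. In the crop's wrist view (left) the collar is ≈(30,195), in its scene view (right) the bar is ≈(548,160). Move over the tray next, turning about −9° to line the plug up with its long side.

```bash
python3 -m pendant '[[[0,0,0,-0.0039,-0.02,0,0],[0,0,0,-0.0078,-0.04,0,0],[0,0,-0.004,-0.0116,-0.06,0,0],[0,0,-0.004,-0.0155,-0.08,0,0],[0,0,-0.004,-0.0155,-0.08,0,0],[0,0,-0.004,-0.0155,-0.08,0,0],[0,0,-0.004,-0.0155,-0.08,0,0],[0,0,-0.004,-0.0155,-0.08,0,0],[0,0,-0.004,-0.0155,-0.08,0,0],[0,0,-0.004,-0.0155,-0.08,0,0],[0,0,-0.004,-0.0155,-0.08,0,0],[0,0,-0.004,-0.0155,-0.08,0,0],[0,0,-0.004,-0.0155,-0.08,0,0],[0,0,-0.004,-0.0155,-0.08,0,0],[0,0,-0.002,-0.0155,-0.08,0,0],[0,0,0,-0.0116,-0.06,0,0],[0,0,0,-0.0078,-0.04,0,0],[0,0,0,-0.0039,-0.02,0,0],[0,0,0,0,0,0,0],[0,0,0,0,0,0,0]]]'; python3 - <<'E'
from h import *
s=manip.state();print(s['tool_pos'],s['contact_force'],s['ft_torque'],s['gripper_width'])
f=imaging.grab_frame("top")["frame"];g=imaging.grab_frame("scene")["frame"]
a=cv2.resize(f[100:260,350:510],None,fx=2.5,fy=2.5);b=cv2.resize(g[140:300,130:290],None,fx=2.5,fy=2.5)
cv2.imwrite("pics/p5.png",np.hstack([a,b]))
E
```

```text
time: 12.6
tool_pos: [0.533, -0.285, 0.16]
tool_rot: [0.0, -0.603, 0.798, 0.0]
contact_force: [-0.5, -0.5, -1.8]
gripper_width: 0.171
[ 0.53299002 -0.28499632  0.15997366] [-0.47206492 -0.47376154 -1.82854941] [-0.05580195  0.02051243  0.01556353] 0.17104727028599045
```

View pics/p5.png

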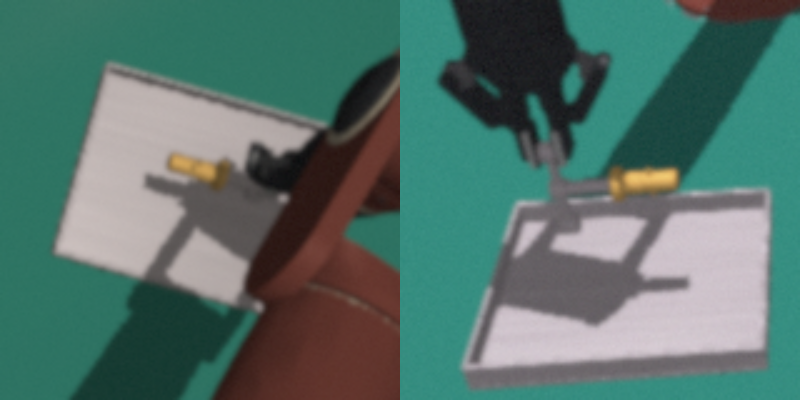

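```bash
python3 -m pendant '[[[0,0,0,0,0,-0.03,0],[0,0,0,0,0,-0.045,0],[0,0,0,0,0,-0.045,0],[0,0,0,0,0,-0.045,0],[0,0,0,0,0,-0.045,0],[0,0,0,0,0,-0.04,0],[0,0,0,-0.0096,0.0028,-0.02,0],[0,0,0,-0.0096,0.0028,-0.015,0],[0,0,0,-0.0096,0.0028,-0.015,0],[0,0,0,-0.0096,0.0028,-0.015,0],[0,0,0,-0.0096,0.0028,-0.015,0],[0,0,0,-0.0096,0.0028,-0.015,0],[0,0,0,0,0,0,0]]]'; python3 - <<'E'
from h import *
s=manip.state();print(s['tool_pos'],s['contact_force'],s['ft_torque'],s['gripper_width'])
f=imaging.grab_frame("wrist")["frame"];g=imaging.grab_frame("scene")["frame"]
a=cv2.resize(f[100:340,180:480],None,fx=1.333,fy=1.667);b=cv2.resize(g[140:300,130:290],None,fx=2.5,fy=2.5)
cv2.imwrite("pics/p6.png",np.hstack([a[:400],b]))
E
```

```text
time: 14.32
tool_pos: [0.5238, -0.284, 0.082]
tool_rot: [0.003, -0.603, 0.798, -0.006]
contact_force: [-0.3, 3.2, 20.9]
gripper_width: 0.167
[ 0.52380275 -0.28403834  0.08195   ] [-0.26302023  3.17552651 20.93486229] [ 0.56053323 -0.18054639 -0.01947027] 0.16682776745877
```

View pics/p6.png

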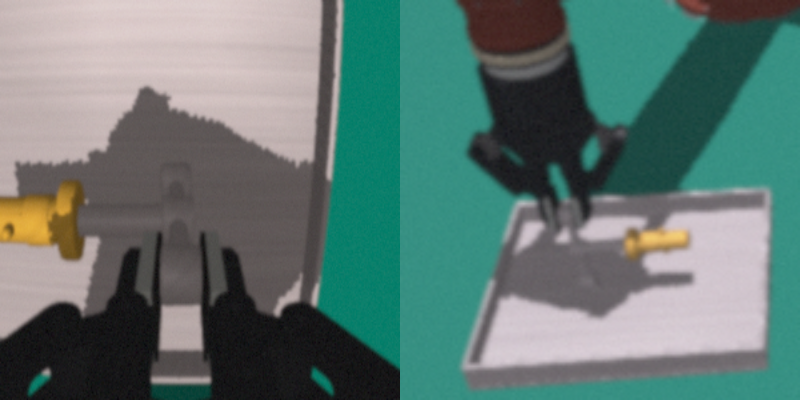

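The lower knob is on the tray floor but the bar stays nearly upright (21 N). Ease up 7 mm, then draw sideways under light contact to make it lean.

```bash
python3 -m pendant '[[[0,0,0,0,0,0.02,0],[0,0,0,-0.0115,0.0033,0.004,0],[0,0,0,-0.0115,0.0033,0,0],[0,0,0,-0.0115,0.0033,0,0],[0,0,0,-0.0115,0.0033,0,0],[0,0,0,-0.0115,0.0033,0,0],[0,0,0,0,0,0,0]]]'; python3 - <<'E'
from h import *
s=manip.state();print(s['tool_pos'],s['contact_force'],s['ft_torque'],s['gripper_width'])
f=imaging.grab_frame("wrist")["frame"];g=imaging.grab_frame("scene")["frame"]
a=cv2.resize(f[100:340,180:480],None,fx=1.333,fy=1.667);b=cv2.resize(g[190:270,160:240],None,fx=5,fy=5)
cv2.imwrite("pics/p7.png",np.hstack([a[:400],b]))
E
```

```text
time: 15.3
tool_pos: [0.5033, -0.2768, 0.0789]
tool_rot: [-0.0, -0.603, 0.798, 0.001]
contact_force: [0.3, -1.2, -1.1]
gripper_width: 0.167
[ 0.50334165 -0.27680847  0.07886929] [ 0.27593152 -1.15043877 -1.14793177] [-0.14661479  0.0327032   0.03090334] 0.16661860542971876
```

View pics/p7.png

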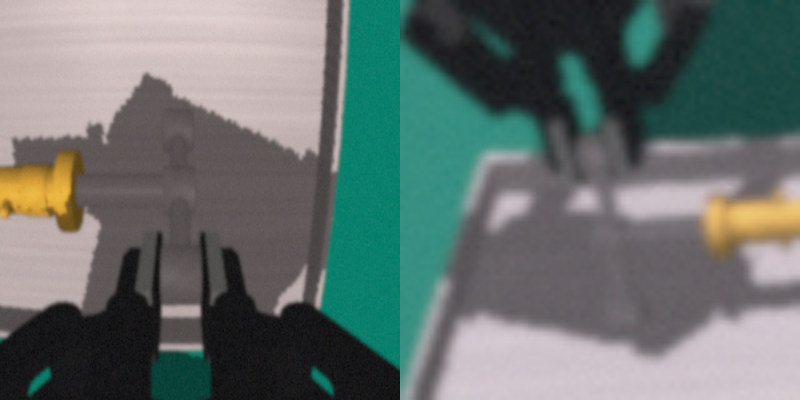

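Now the lower knob has swung away from the robot (wrist crop: ≈(178,130), hub (180,190)). Lower on along the arc.

```bash
python3 -m pendant '[[[0,0,0,-0.006,0.0016,-0.01,0],[0,0,0,-0.006,0.0016,-0.015,0],[0,0,0,-0.006,0.0016,-0.015,0],[0,0,0,-0.006,0.0016,-0.015,0],[0,0,0,-0.006,0.0016,-0.015,0],[0,0,0,-0.006,0.0016,-0.015,0],[0,0,0,0,0,-0.015,0],[0,0,0,0,0,0,0]]]'; python3 -c "
from h import *
s=manip.state();print(s['tool_pos'],s['contact_force'],s['ft_torque'],s['gripper_width'])"
```

```text
time: 16.4
tool_pos: [0.4949, -0.2747, 0.0541]
tool_rot: [-0.0, -0.603, 0.798, 0.0]
contact_force: [0.6, 0.4, -1.9]
gripper_width: 0.167
[ 0.49492993 -0.27474419  0.05414081] [ 0.59364336  0.38370043 -1.87903595] [-0.10887928 -0.06324838  0.03084916] 0.16725165058975994
```

```bash
python3 -m pendant '[[[0,0,0,0,0,-0.013,0],[0,0,0,0,0,-0.013,0],[0,0,0,0,0,-0.013,0],[0,0,0,0,0,-0.013,0],[0,0,0,0,0,-0.013,0],[0,0,0,0,0,-0.013,0],[0,0,0,0,0,-0.013,0],[0,0,0,0,0,-0.013,0],[0,0,0,0,0,-0.013,0],[0,0,0,0,0,-0.013,0],[0,0,0,0,0,-0.013,0],[0,0,0,0,0,-0.013,0],[0,0,0,0,0,0,0]]]'; python3 - <<'E'
from h import *
s=manip.state();print(s['tool_pos'],s['contact_force'],s['ft_torque'],s['gripper_width'])
f=imaging.grab_frame("wrist")["frame"];g=imaging.grab_frame("scene")["frame"]
a=cv2.resize(f[100:340,180:480],None,fx=1.333,fy=1.667);b=cv2.resize(g[190:270,160:240],None,fx=5,fy=5)
cv2.imwrite("pics/p8.png",np.hstack([a[:400],b]))
E
```

```text
time: 18.02
tool_pos: [0.495, -0.2747, 0.0154]
tool_rot: [-0.0, -0.603, 0.798, 0.0]
contact_force: [0.2, 0.4, -0.6]
gripper_width: 0.167
[ 0.49502667 -0.27467159  0.0154461 ] [ 0.16347581  0.36715192 -0.56982521] [-0.0447645   0.03593872 -0.00690139] 0.16734657254472038
```

The picture limit is reached, so I continue on force and position readings.

```bash
python3 -m pendant '[[[0,0,0,0,0,-0.008,0],[0,0,0,0,0,-0.008,0],[0,0,0,0,0,-0.008,0],[0,0,0,0,0,-0.006,0],[0,0,0,0,0,0,0],[0,0,0,0,0,0,0]]]'; python3 -c "
from h import *
s=manip.state();print(s['tool_pos'],s['contact_force'],s['ft_torque'],s['gripper_width'])"
```

```text
time: 18.88
tool_pos: [0.4951, -0.2748, 0.0083]
tool_rot: [0.0, -0.603, 0.798, -0.0]
contact_force: [-1.0, 1.1, 0.8]
gripper_width: 0.169
[ 0.49513566 -0.27477196  0.00831771] [-1.01315452  1.14777985  0.84541414] [0.10012477 0.0990991  0.04824027] 0.16877383984959263
```

```bash
python3 -m pendant '[[[0,0,0,0,0,-0.005,0],[0,0,0,0,0,-0.005,0],[0,0,0,0,0,0,0],[0,0,0,0,0,0,0]]]'; python3 -c "
from h import *
s=manip.state();print(s['tool_pos'],s['contact_force'],s['ft_torque'],s['gripper_width'])"
```

```text
time: 19.38
tool_pos: [0.4951, -0.2748, 0.0058]
tool_rot: [0.0, -0.603, 0.798, 0.0]
contact_force: [-0.6, 0.7, 0.4]
gripper_width: 0.174
[ 0.49510381 -0.27475958  0.00575037] [-0.59835592  0.66991828  0.35355226] [0.12159314 0.1156777  0.03244676] 0.17407968046014463
```

```bash
python3 -m pendant '[[[0,0,0,0,0,0,0.2],[0,0,0,0,0,0,0.24],[0,0,0,0,0,0,0.28],[0,0,0,0,0,0,0.32],[0,0,0,0,0,0,0.36],[0,0,0,0,0,0,0.36],[0,0,0,0,0,0.02,0.36],[0,0,0,0,0,0.04,0.36],[0,0,0,0,0,0.06,0.36],[0,0,0,0,0,0.1,0.36],[0,0,0,0,0,0.1,0.36],[0,0,0,0,0,0.1,0.36],[0,0,0,0,0,0.1,0.36],[0,0,0,0,0,0.1,0.36],[0,0,0,0,0,0,0.36]]]'; python3 - <<'E'
from h import *
s=manip.state();print(s['tool_pos'],s['contact_force'],s['gripper_width'])
f=imaging.grab_frame("wrist");w=f["world_to_cam"];K=f["mtx"];np.savez("w9",**f)
im=f["frame"].astype(int);B,G,Rr=im[...,0],im[...,1],im[...,2]
m=((Rr>110)&(B<Rr*0.5)&(G>B*1.2)).astype(np.uint8)
n,l,st,c=cv2.connectedComponentsWithStats(m)
def ray(uv,z):
    d=(uv-K[:2,2])/K[0,0];t=np.hypot(*d);v=np.r_[d/t*np.sin(t),np.cos(t)];v=w[:3,:3].T@v;o=-w[:3,:3].T@w[:3,3];return o+v*(z-o[2])/v[2]
for i in range(1,n):
    if st[i,4]>60: print(st[i],c[i].round(),ray(c[i],.017).round(3))
# coarse ascii of tray region: brightness & brass
for v in range(60,330,8): print(''.join('B' if m[v:v+8,u:u+6].mean()>.5 else '#' if im[v:v+8,u:u+6].mean()<70 else '+' if im[v:v+8,u:u+6].mean()<150 else '.' for u in range(150,560,6)))
E
```

```text
time: 21.25
tool_pos: [0.4967, -0.2759, 0.1646]
tool_rot: [0.001, -0.603, 0.798, -0.003]
contact_force: [-0.2, 0.7, -0.3]
gripper_width: 0.358
[ 0.49666718 -0.27591894  0.16462506] [-0.21304342  0.73953519 -0.30974479] 0.35775474532954
[ 81   0  21   7 101] [91.  2.] [ 0.774 -0.091  0.017]
[ 211  130   58   30 1127] [242. 145.] [ 0.552 -0.219  0.017]
[  0 281  25  26 428] [  9. 293.] [0.456 0.336 0.017]
[ 76 318  40  25 530] [ 96. 329.] [0.369 0.115 0.017]
[ 19 323  38  36 315] [ 35. 337.] [0.353 0.343 0.017]
[  9 354  19  18 142] [ 17. 363.] [0.267 0.561 0.017]
[ 64 357  26  26 311] [ 76. 370.] [0.271 0.267 0.017]
++.......................................++++++++++++++++++++++++++++
++.......................................++++++++++++++++++++++++++++
++.......................................++++++++++++++++++++++++++++
++.......................................++++++++++++++++++++++++++++
++.......................................++++++++++++++++++++++++++++
++.......................................++++++++++++++++++++++++++++
++.......................................++++++++++++++++
[... 1202 characters left out ...]

+++++++++++++++++###+##++++++++++#++##+++++++++++++++++++++++++++++++
+++++++++++++++++##++##+++++++++###+###++++++++++++++++++++++++++++++
++++++++++++++++###+######++++++###+###++++++++++++++++++++++++++++++
+++++++++#+++++###############+#########+++++##++++++++++++++++++++++
++++++###########################################++++++++++++++++++++
++++###############################################++++++++++++++++++
++##############################+####################++++++++++++++++
###############################++######################++++++++++++++
#############################+++++#######################++++++++++++
#############################+++++#########################++++++++++
```

```bash
python3 -m pendant '[[[0,0,0,0,0,0.1,0.36],[0,0,0,0,0,0.1,0.36],[0,0,0,0,0,0,0.36],[0,0,0,0,0,0,0.36],[0,0,0,0,0,0,0.36],[0,0,0,0,0,0,0.36]]]'; python3 - <<'E'
from h import *
g=imaging.grab_frame("scene")["frame"];p=cv2.imread("pics/scene0.png")
d=cv2.absdiff(g,p).mean(2)
print("small valve diff",d[165:208,350:408].mean(),"max",cv2.blur(d,(3,3))[165:200,350:380].max())
q=cv2.imread("pics/top0.png");t=imaging.grab_frame("top")["frame"];e=cv2.absdiff(t,q).mean(2)
print("top small",e[180:220,235:300].mean(),"bg",e[20:60,200:300].mean(),"handle-removed",e[120:150,285:305].mean())
m=((g[...,2]>110)&(g[...,0]<g[...,2]*.5)).astype(np.uint8)[200:300,150:290]
n,l,st,c=cv2.connectedComponentsWithStats(m)
for i in range(1,n):
    if st[i,4]>20: print(st[i],c[i]+[150,200],onz("scene",c[i]+[150,200],.017))
print(proj("scene",[.552,-.219,.017]))
import time
g2=imaging.grab_frame("scene")["frame"];print("still",cv2.absdiff(g,g2)[200:290,150:290].mean())
E
```

```text
time: 22.05
tool_pos: [0.4946, -0.2744, 0.2095]
tool_rot: [-0.0, -0.603, 0.798, 0.001]
contact_force: [-0.2, -0.7, 0.0]
gripper_width: 0.361
small valve diff 4.581529002940391 max 8.2962962962963
top small 8.16423076923077 bg 7.44325 handle-removed 20.94277777777778
[ 72  46  23  11 143] [231.81118881 250.23776224] [ 0.5500779  -0.22304435]
[233.71831181 250.33705809]
still 1.8011640211640212
```

The plug is in the tray, the small handle is unchanged, and everything is still. Hand in.

```bash
python3 -c "
from plant import manip
print(manip.job_done())"
```

```text
the job is handed in; nothing more can be done
None
```

I unscrewed the larger valve's test plug by its upper knob, turning it about 110°. I drew it straight out, then lowered it into the steel tray and tipped it over gently. I released it with the fingertips about 2 mm above the tray floor, lifted clear, and handed the job in at about 22 s.

- **Plug position:** the scene and wrist cameras put the brass shank at about (0.55, -0.22), well inside the tray and agreeing within about 5 mm. Consecutive frames showed no movement.
- **Smaller valve:** the image differences around its handle were at noise level, so it appears unturned.
- **Forces:** the highest reading I saw was about 21 N, when the plug first touched the tray floor with its bar still upright. I eased off and drew it sideways to tip it. All other readings were a few newtons.
- **Not viewed:** I reached the 12-picture limit before the release, so the last checks are from numbers and image code, not by eye.

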